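Push the film cores home and bolt the rack

TASK

The row of four film cores in the wooden rack stands short of the end stop: with the fingertips, push on the last (orange) core only, so that the whole row slides along the channel as one train, staying together, until it is fully home against the stop. Then push the red tab to slide the bolt fully in across the channel behind the row. Do not lift or tip any core, and leave the bottle, the loupe and the tape dispenser where they are.

Things in the scene. Friction and masses are not known exactly. Their poses are not given: they have to be found in the camera images.
- rack: wooden core rack, fixed to the bench: channel 54 mm wide inside, floor 8 mm thick, side walls 8 mm thick, wall tops 18 mm above the bench. Origin on the bench under the channel's middle. y axis: along the channel to the upright aluminium end stop (inner face at y = +180 mm, 50 mm high); open end at y = -180 mm. x axis: across the channel, away from the robot
- stop_face (a point): point on the inner face of the end stop, in the middle of the channel, 25 mm above the bench
- core1: black plastic film core, the first core, next to the end stop: an upright ring of outer diameter 49 to 50 mm, bore 25 mm, 35 mm high, about 40 g, lying in the channel. Origin at the centre of its underside (8 mm above the bench); z is its axis, up. The four stand in a row touching one another, 60 to 110 mm short of the end stop
- core2: yellow plastic film core, the second core: an upright ring of outer diameter 49 to 50 mm, bore 25 mm, 35 mm high, about 40 g, lying in the channel. Origin at the centre of its underside (8 mm above the bench); z is its axis, up. The four stand in a row touching one another, 60 to 110 mm short of the end stop
- core3: black plastic film core, the third core: an upright ring of outer diameter 49 to 50 mm, bore 25 mm, 35 mm high, about 40 g, lying in the channel. Origin at the centre of its underside (8 mm above the bench); z is its axis, up. The four stand in a row touching one another, 60 to 110 mm short of the end stop
- core4: orange plastic film core, the last core of the row, farthest from the end stop: the one to push on: an upright ring of outer diameter 49 to 50 mm, bore 25 mm, 35 mm high, about 40 g, lying in the channel. Origin at the centre of its underside (8 mm above the bench); z is its axis, up. The four stand in a row touching one another, 60 to 110 mm short of the end stop
- bolt (a joint): sliding steel bolt, 12 mm wide, 21 to 33 mm above the bench, pushed by a red tab. Crosses above the channel walls at the rack's y = -31 mm, 5 mm behind the last core when the row is home. In m: 0 = drawn back, channel free; 0.064 = fully in, at its own stop, right across the channel. Grows towards the rack's +x; needs about 1.5 N; stays where it is left
- bolt_tab (a point): middle of the red tab's outer face (the one to push, facing the rack's -x), 45 mm above the bench; moves with the bolt. Tab: 30 mm wide along the rack's y, 8 mm thick, 20 to 64 mm above the bench. Beside the channel stand the bolt's fixed aluminium bed (rack x = -75 to -35 mm, y = -53 to -9 mm, 18 mm high; the tab passes over it) and guide (x = -48 to -38 mm, 39 mm high)
- bottle: bystander: white cleaner bottle with a yellow label, 54 mm across, 125 mm high, standing loose on the bench; origin at the centre of its underside
- loupe: bystander: black film loupe, 42 mm across, 36 mm high, standing loose on the bench; origin at the centre of its underside
- dispenser: bystander: black tape dispenser with a white roll, 55 x 130 mm, about 91 mm high, standing loose on the bench; origin at the centre of its underside
Mind the look-alikes: they are no part of the job. Leave any purple look-alike of the core2 alone. What is shaped like the core1 but green is not meant.

How it is judged:
By the outcome, as a careful person would: the job done as asked, in the order asked, and still so for the second after the job is handed in, with the robot touching nothing.
It also fails if it takes over 48 s, if anything falls off the work surface, if the arm or the gripper's body presses on something with over 40 N, if the wrist force passes 120 N, or if a joint passes its speed limit or range.

ROBOT

A 6-joint arm with a two-finger parallel gripper is mounted at the origin on the work surface. World frame = base frame: x ahead of the robot, y to its left, z up, the work surface at z = 0. Lengths are in m, angles in rad, forces in N, time in s.
With the tool pointing down it reaches from about 0.35 to 0.775 m from the base axis. Payload 7.3 kg.
Tool frame: the origin (TCP) lies on the centre line of the jaws, within the pads' length; the fingertips stand 17 mm ahead of it and the grasp point (between the pads) lies 2 mm behind it (robot.tcp_to_tips is the distance from the TCP to the fingertips, in m); z points along the fingers, y is the line along which they close (so a half turn about z gives the same grasp; the last joint's range is limited). The gripper opens to 92 mm and grips with 3 to 60 N. Pads are 19 mm wide; open, the fingers measure 130 mm over their backs; the gripper's body (75 mm by 190 mm) begins 47 mm behind the grasp point.
Start: joints at [-1.464, 0.342, 1.524, -0, 1.275, -0.146], TCP at [0.131, -0.508, 0.244] pointing down, gripper open.
Joint ranges: [-2.53, 2.53], [-0.77, 2.02], [0.04, 2.7], [-1, 4.14], [0.28, 2.66], [-3.11, 3.11]. Speed limits (rad/s): [2.57, 2.57, 3.14, 3.14, 3.14, 3.14].

INTERFACE

Orientations are given as [roll, pitch, yaw] about the fixed x, y, z axes, in that order (R = Rz(yaw) Ry(pitch) Rx(roll)).
In Python, from cell import robot gives the robot as it stands. The module is installed in compiled form; this text tells all that it offers.
- The arm moves only by the tool carry_out, never from a script. Its argument "commands" is a list of rows, each a list of 3 entries, a list of its own where there are three numbers: the shift along the tool's x, y, z in m, then the turn about the tool's z in rad, then the opening, from 0 (shut) to 1 (fully open). In form: [[[dx, dy, dz], yaw, claw], ...]. A call has 1 to 20 rows; each row shifts and turns the commanded pose from where the row before left it, along the tool's axes as they then stand; what a row does not reach is not made up. A row lasts 1/8 s, in which the tool goes at most 62.5 mm and 10.7 degrees, less where a joint would pass 70% of its speed; a pose out of reach is approached as far as the arm can. A call is refused whole if a number of a shift passes 0.0625 or a number of a turn 0.188, either way. A call with a gripper value outside its range is refused whole. The fingers move at their own pace and stop on an object; "newtons" is the grip in N (left out, the last holds). Time passes only in rows, so rows that do not move let the fingers close. It gives the time, the measured TCP pose, the force, the opening and the grip force at its end, in the units of the state.
- robot.observe(): the state, without advancing time (a new reading comes with each control period).
- robot.read_camera(name): name is "scene" or "side" or "wrist"; returns a dict with "pixels" (480x640x3 uint8, red, green, blue), "fx", "fy", "cx", "cy" (pixels), "k1" (the pictures are not rectified: a ray, as slopes to the right and down, at radius r is drawn at 1 + k1 r^2 times it, then the intrinsics apply), "view" (4x4, takes a point from world to camera coordinates); the wrist camera has in their place "T_tool_cam" (4x4, takes a point from camera to tool coordinates, whose origin is the TCP and whose axes are the flange's). Camera axes: x right, y up, looking along -z (the intrinsics and any distortion apply to the point x, -y, -z); pixel columns grow to the right and rows downward; lengths in m; the calibration is good to about 2 mm. A picture is of the moment at which its call begins: read the wrist's pose just before it. There is no depth.
- robot.hand_in(): hands the job in; it is judged then, once.
Trained networks look in a picture, given as the dict that the camera call returned (one of the last four; its "shot" number tells which), for a name from the list of things; names that differ only in an ending like _2 or _b are one class to them, and where a whole thing is asked for, a point or a joint stands for the part that bears it (a point fixed in the world has none). Each returns a list of dicts, best first, with "p" (0 to 1); they miss things now and then, are a little off and sometimes report something else, mostly with a low value. They report only what shows in the picture. A call takes as long as a camera call. They do not tell look-alikes from the thing itself.
- robot.find_in(picture, name): "at" ([column, row] in pixels, amid what is visible of it).
- robot.tip_of(picture, name): "at" ([column, row] in pixels: a listed point, or the origin of a listed thing).
The state is a dict: "time": time; "qpos": joint angles; "qvel": joint speeds; "joint_efforts": joint torques, N m; "tool_pos": TCP position; "tool_rot": TCP orientation; "contact_force": force on the tool from outside, world axes, zero at the start; "torque": the same for the moment, N m; "opening": finger opening in m; "grip_force": force on a finger pad.
Only numpy, scipy, OpenCV 4.12 (cv2) and the standard library are available. Lean on these libraries where they do the work, as an engineer would, in place of code of your own. Each camera call takes 0.05 s, during which the arm holds its last target. There are 200 camera calls.

## Working session

There is one attempt and no reset: what is moved stays moved. The work goes in short steps, Python scripts to look and compute and a tool call to move; the robot and the scene stay as the last step left them, time stands still between calls to the robot, and variables do not carry over. Pictures are saved under pics/ and viewed, at most 10 in all, crops included, and the job is handed in when it is done.

Besides the shell and the picture viewer there is one more tool, called after ">>>" by a JSON object that holds its "name" and its "arguments". carry_out: Moves the arm, as the interface text tells. Its arguments: {"type":"object","properties":{"commands":{"type":"array"},"newtons":{"type":"number"}},"required":["commands"]}

```bash
mkdir -p pics
cat > h.py <<'E'
import numpy as np, cv2
from cell import robot
from scipy.spatial.transform import Rotation as R
def ray(c,uv,st=None):
    d=np.array([(uv[0]-c['cx'])/c['fx'],(uv[1]-c['cy'])/c['fy']]); s=d.copy()
    for _ in range(20): s=d/(1+c['k1']*(s@s))
    v=np.array([s[0],-s[1],-1])
    if 'view' in c: T=np.linalg.inv(np.array(c['view']))
    else:
        P=np.eye(4);P[:3,:3]=R.from_euler('xyz',st['tool_rot']).as_matrix();P[:3,3]=st['tool_pos'];T=P@np.array(c['T_tool_cam'])
    return T[:3,3],T[:3,:3]@v
def atz(c,uv,z,st=None):
    o,d=ray(c,uv,st); return o+d*(z-o[2])/d[2]
def tri(rs):
    A=0;b=0
    for o,d in rs:
        d=d/np.linalg.norm(d);M=np.eye(3)-np.outer(d,d);A=A+M;b=b+M@o
    return np.linalg.solve(A,b)
def save(c,n): cv2.imwrite('pics/'+n+'.png',np.ascontiguousarray(c['pixels'][:,:,::-1]))
Z=dict(core1=.008,core2=.008,core3=.008,core4=.008,stop_face=.025,bolt_tab=.045,rack=0,bottle=0,loupe=0,dispenser=0)
E
python3 - <<'E'
from h import *
s=robot.observe();print(s['tool_pos'],s['tool_rot'],s['opening'],s['contact_force'])
for n in('scene','side'):
    c=robot.read_camera(n);save(c,n)
    print(n,np.linalg.inv(c['view'])[:3,3].round(3))
    for k in Z:
        for t in robot.tip_of(c,k)[:3]: print(k,round(t['p'],2),np.round(t['at']),atz(c,t['at'],Z[k]).round(4))
E
```

```text
[ 0.13129801 -0.50790732  0.24304033] [-3.14002573e+00 -2.50695477e-04  2.52785578e-01] 0.09194625462555515 [ 0.95145868  0.31441439 -1.28919282]
scene [1.02  0.166 0.78 ]
core1 0.79 [220. 323.] [ 0.7237 -0.063   0.008 ]
core1 0.77 [274. 276.] [0.6172 0.002  0.008 ]
core1 0.75 [224. 265.] [ 0.6151 -0.0914  0.008 ]
core2 0.79 [220. 323.] [ 0.7237 -0.063   0.008 ]
core2 0.77 [274. 276.] [0.6172 0.002  0.008 ]
core2 0.75 [224. 265.] [ 0.6151 -0.0914  0.008 ]
core3 0.79 [220. 323.] [ 0.7237 -0.063   0.008 ]
core3 0.77 [274. 276.] [0.6172 0.002  0.008 ]
core3 0.75 [224. 265.] [ 0.6151 -0.0914  0.008 ]
core4 0.79 [220. 323.] [ 0.7237 -0.063   0.008 ]
core4 0.77 [274. 276.] [0.6172 0.002  0.008 ]
core4 0.75 [224. 265.] [ 0.6151 -0.0914  0.008 ]
stop_face 0.95 [339. 278.] [0.6077 0.116  0.025 ]
stop_face 0.63 [393. 374.] [0.7542 0.2281 0.025 ]
bolt_tab 0.71 [237. 202.] [ 0.4991 -0.0975  0.045 ]
bolt_tab 0.35 [279. 274.] [0.6313 0.0175 0.045 ]
bolt_tab 0.32 [338. 280.] [0.6212 0.116  0.045 ]
rack 0.65 [244. 272.] [ 0.6159 -0.0543  0.    ]
bottle 0.57 [107. 322.] [ 0.76   -0.2555  0.    ]
loup
[... 278 characters left out ...]
] [0.5187 0.011  0.008 ]
core2 0.85 [258. 201.] [ 0.7195 -0.0703  0.008 ]
core2 0.7 [312. 202.] [ 0.6113 -0.0923  0.008 ]
core3 0.87 [347. 245.] [0.5187 0.011  0.008 ]
core3 0.85 [258. 201.] [ 0.7195 -0.0703  0.008 ]
core3 0.7 [312. 202.] [ 0.6113 -0.0923  0.008 ]
core4 0.87 [347. 245.] [0.5187 0.011  0.008 ]
core4 0.85 [258. 201.] [ 0.7195 -0.0703  0.008 ]
core4 0.7 [312. 202.] [ 0.6113 -0.0923  0.008 ]
stop_face 0.92 [288. 271.] [0.6047 0.1138 0.025 ]
bolt_tab 0.88 [367. 197.] [ 0.4981 -0.0916  0.045 ]
rack 0.92 [309. 214.] [ 0.6093 -0.0631  0.    ]
bottle 0.61 [265. 151.] [ 0.762 -0.252  0.   ]
loupe 0.91 [188. 318.] [0.7459 0.2312 0.    ]
dispenser 0.82 [377. 401.] [0.419  0.3044 0.    ]
```

View pics/scene.png

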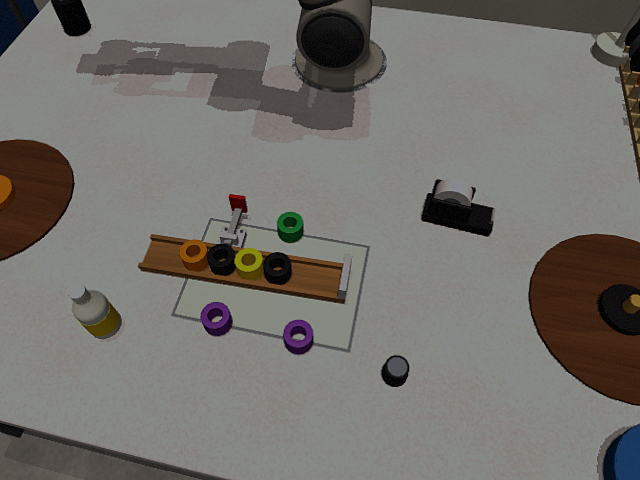

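View pics/side.png

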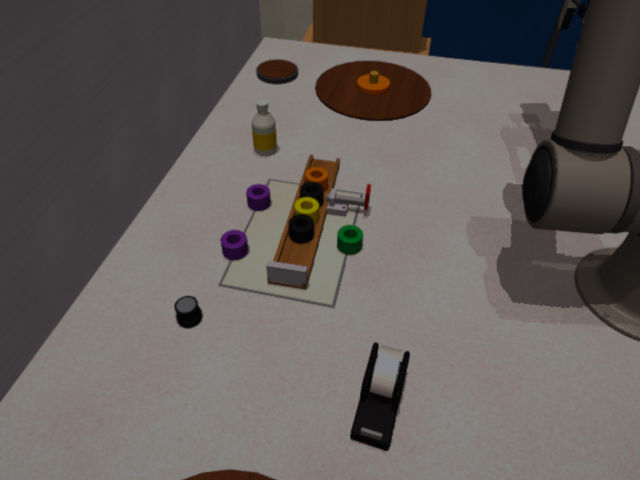

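The row is orange (194,254), black (222,259), yellow (249,263) and black (277,268), with the stop at about (345,278) and the red tab at (237,202). The look-alikes are green (290,226) and purple (216,319) and (298,336). A distant orange disc at (0,190) also doesn't belong. Next I triangulate the rack frame.

Run:
```python
from h import *
a=robot.read_camera('scene');b=robot.read_camera('side')
cv2.imwrite('pics/crop.png',cv2.resize(np.ascontiguousarray(a['pixels'][180:360,120:380,::-1]),None,fx=3,fy=3,interpolation=cv2.INTER_CUBIC))
for k,z in (('core4',.008),):
  for c in(a,b):
    for t in robot.tip_of(c,k): print(k,round(t['p'],2),np.round(t['at'],1),atz(c,t['at'],z).round(4))
for k in('stop_face','bolt_tab','rack'):
  u=[max(robot.tip_of(c,k),key=lambda t:t['p'])['at'] for c in (a,b)]
  print(k,tri([ray(a,u[0]),ray(b,u[1])]).round(4))
# colour blobs
for n,lo,hi in(('orange',(8,150,120),(16,255,255)),('yellow',(22,120,100),(32,255,255)),('red',(0,180,80),(4,255,255))):
  r=[]
  for c,box in((a,(130,180,360,310)),(b,(260,140,380,290))):
    h=cv2.cvtColor(c['pixels'],cv2.COLOR_RGB2HSV);m=cv2.inRange(h,lo,hi);k=np.zeros_like(m);x0,y0,x1,y1=box;k[y0:y1,x0:x1]=m[y0:y1,x0:x1]
    N,l,s,ce=cv2.connectedComponentsWithStats(k);i=1+np.argmax(s[1:,4]);print(n,s[i],ce[i].round(1));r.append(ray(c,ce[i]))
  print(tri(r).round(4))
```

```text
core4 0.97 [218.1 321.7] [ 0.7217 -0.0672  0.008 ]
core4 0.95 [276.5 274.7] [0.6141 0.006  0.008 ]
core4 0.91 [221.3 265.9] [ 0.6174 -0.0952  0.008 ]
core4 0.86 [195.  261.9] [ 0.6194 -0.1443  0.008 ]
core4 0.73 [294.  231.7] [0.5186 0.0149 0.008 ]
core4 0.6 [247.1 266. ] [ 0.6079 -0.0499  0.008 ]
core4 0.59 [295.3 339.2] [0.7245 0.0662 0.008 ]
core4 0.89 [347.7 246.3] [0.5161 0.0144 0.008 ]
core4 0.87 [308.2 215.3] [ 0.6091 -0.0518  0.008 ]
core4 0.87 [258. 202.] [ 0.7193 -0.0665  0.008 ]
core4 0.71 [317.  186.5] [ 0.6121 -0.1445  0.008 ]
core4 0.67 [310.6 200.4] [ 0.615  -0.0973  0.008 ]
core4 0.65 [299.8 238.2] [0.6096 0.0149 0.008 ]
core4 0.61 [237.1 248.9] [0.7168 0.0697 0.008 ]
stop_face [0.6045 0.1159 0.0265]
bolt_tab [ 0.4985 -0.1019  0.0421]
rack [ 0.6133 -0.0592  0.0027]
orange [180 241  14  22  90] [185.8 252.8]
orange [306 167  22  14 161] [316.2 173.7]
[ 0.6173 -0.1573  0.0318]
yellow [235 248  28  24 383] [248.2 259.3]
yellow [294 197  25  17 245] [305.9 205.1]
[ 0.6121 -0.0429  0.0419]
red [229 194  16   5  51] [236.5 196.3]
red [366 185   4   9  26] [367.9 189.4]
[ 0.4992 -0.0956  0.0617]
```

View pics/crop.png

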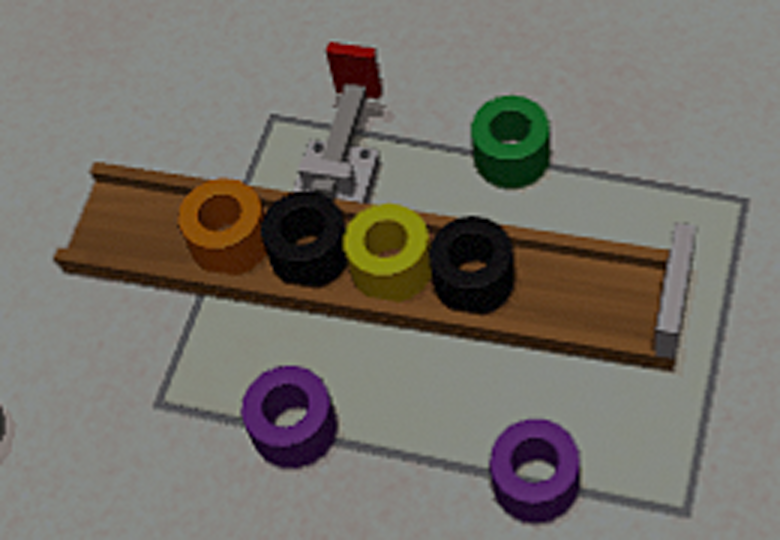

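Each core matches its description: orange is the last one, at about (0.616,-0.145). The channel's yaw is about 0.042. I'll move above the channel behind it with the fingers shut, then check from close up.

>>> {"name": "carry_out", "arguments": {"commands": [[[0, 0, 0], 0.105, 0], [[0, 0, 0], 0.106, 0], [[0.05, -0.028, 0], 0, 0], [[0.05, -0.028, 0], 0, 0], [[0.05, -0.028, 0], 0, 0], [[0.05, -0.028, 0], 0, 0], [[0.05, -0.028, 0], 0, 0], [[0.05, -0.028, 0], 0, 0], [[0.05, -0.028, 0], 0, 0], [[0.05, -0.028, 0], 0, 0], [[0.05, -0.028, 0], 0, 0], [[0.048, -0.028, 0], 0, 0], [[0, 0, 0.05], 0, 0], [[0, 0, 0], 0, 0]], "newtons": 20}}

```text
time: 3.35
tool_pos: [0.6153, -0.2063, 0.1894]
tool_rot: [-3.137, 0.009, 0.043]
contact_force: [-0.3, 0.3, -0.3]
opening: 0.0007
grip_force: 0.0
```

Run:
```python
from h import *
s=robot.observe();print(s['time'],s['tool_pos'],s['tool_rot'],s['opening'])
c=robot.read_camera('wrist');save(c,'w1');print(np.array(c['T_tool_cam']).round(3))
for k in ('core4','stop_face','bolt_tab','rack'):
  for t in robot.tip_of(c,k): print(k,round(t['p'],2),np.round(t['at']),atz(c,t['at'],Z[k],s).round(4))
```

```text
3.35 [ 0.61527529 -0.2062549   0.18939905] [-3.13739087  0.00856167  0.0429172 ] 0.0006742099046308514
[[-0.     0.97   0.244  0.066]
 [ 1.     0.     0.     0.   ]
 [-0.     0.244 -0.97  -0.142]
 [ 0.     0.     0.     1.   ]]
core4 0.95 [122. 221.] [ 0.6117 -0.0443  0.008 ]
core4 0.8 [ 81. 323.] [ 0.5209 -0.0009  0.008 ]
core4 0.79 [ 63. 221.] [0.6093 0.0047 0.008 ]
core4 0.77 [182. 219.] [ 0.6154 -0.0921  0.008 ]
core4 0.66 [248. 222.] [ 0.6152 -0.1446  0.008 ]
core4 0.65 [151.  74.] [ 0.7229 -0.0737  0.008 ]
```

View pics/w1.png

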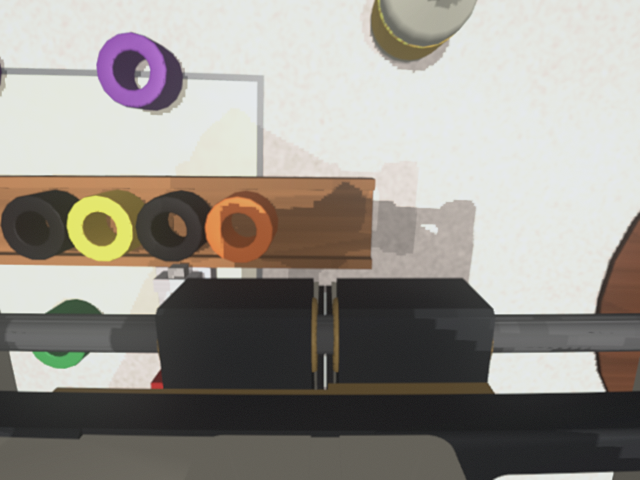

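Run:
```python
from h import *
c=robot.read_camera('wrist');T=np.linalg.inv(c['T_tool_cam'])
print(c['fx'],c['k1'])
for p in [(x,y,z) for z in(.017,0,-.03,-.049) for x in(.0095,-.0095) for y in(0,.019)]+[(.0375,.095,-.049)]:
  q=T@np.r_[p,1];s=np.array([q[0],-q[1]])/-q[2];s=s*(1+c['k1']*s@s);print(p,(s*[c['fx'],c['fy']]+[c['cx'],c['cy']]).round())
```

```text
416.8255846964486 -0.040775416038365514
(0.0095, 0, 0.017) [325. 285.]
(0.0095, 0.019, 0.017) [372. 285.]
(-0.0095, 0, 0.017) [325. 329.]
(-0.0095, 0.019, 0.017) [371. 329.]
(0.0095, 0, 0) [325. 301.]
(0.0095, 0.019, 0) [377. 301.]
(-0.0095, 0, 0) [325. 348.]
(-0.0095, 0.019, 0) [375. 348.]
(0.0095, 0, -0.03) [325. 339.]
(0.0095, 0.019, -0.03) [389. 339.]
(-0.0095, 0, -0.03) [325. 395.]
(-0.0095, 0.019, -0.03) [387. 395.]
(0.0095, 0, -0.049) [325. 374.]
(0.0095, 0.019, -0.049) [401. 373.]
(-0.0095, 0, -0.049) [325. 438.]
(-0.0095, 0.019, -0.049) [397. 438.]
(0.0375, 0.095, -0.049) [717. 265.]
```

Run:
```python
from h import *
a=robot.read_camera('side')['pixels'][30:200,230:430,::-1];b=robot.read_camera('scene')['pixels'][150:320,80:280,::-1]
cv2.imwrite('pics/g.png',cv2.resize(np.vstack([a,b])if 0 else np.hstack([a,b]),None,fx=2,fy=2,interpolation=cv2.INTER_CUBIC))
```

```text
(no output)
```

View pics/g.png

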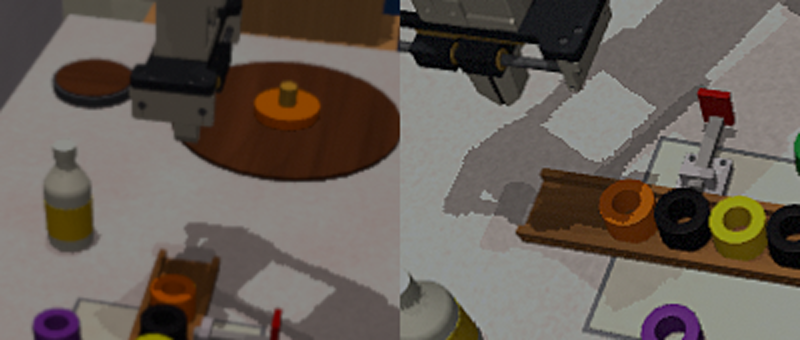

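The close view agrees: orange is the last core, at about (0.6152,-0.1446), and the narrow fingers sit below wide carriages. I'll descend behind it.

>>> {"name": "carry_out", "arguments": {"commands": [[[0.0025, 0, 0.04], 0, 0], [[0, 0, 0.04], 0, 0], [[0, 0, 0.035], 0, 0], [[0, 0, 0.02], 0, 0], [[0, 0, 0.014], 0, 0], [[0, 0, 0], 0, 0], [[0, 0, 0], 0, 0]]}}

```text
time: 4.62
tool_pos: [0.6204, -0.208, 0.0459]
tool_rot: [3.141, -0.002, 0.042]
contact_force: [-0.7, 0.3, 0.5]
opening: 0.0007
grip_force: 0.0
```

>>> {"name": "carry_out", "arguments": {"commands": [[[-0.002, 0, 0.006], 0, 0], [[0, 0, 0.006], 0, 0], [[0, 0, 0], 0, 0], [[0, -0.004, 0], 0, 0], [[0, -0.004, 0], 0, 0], [[0, -0.003, 0], 0, 0], [[0, -0.003, 0], 0, 0], [[0, -0.003, 0], 0, 0], [[0, -0.003, 0], 0, 0], [[0, -0.003, 0], 0, 0], [[0, -0.003, 0], 0, 0], [[0, -0.003, 0], 0, 0], [[0, -0.003, 0], 0, 0], [[0, -0.003, 0], 0, 0]]}}

```text
time: 6.38
tool_pos: [0.6163, -0.1726, 0.0327]
tool_rot: [3.141, -0.0, 0.042]
contact_force: [-0.2, -0.2, -0.5]
opening: 0.0007
grip_force: 0.6
```

Run:
```python
from h import *
a=robot.read_camera('side')['pixels'][130:300,230:400,::-1];b=robot.read_camera('scene')['pixels'][180:350,130:380,::-1]
cv2.imwrite('pics/p1.png',cv2.resize(np.hstack([a,b]),None,fx=1.9,fy=1.9,interpolation=cv2.INTER_CUBIC))
```

```text
(no output)
```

View pics/p1.png

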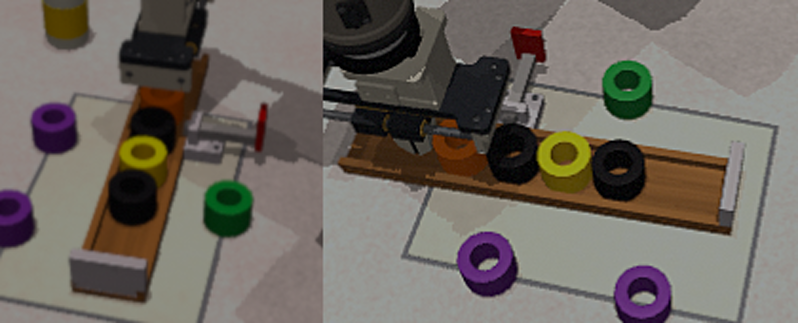

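All four cores are together and moving as one train, with the fingers centred in the channel. I'll continue.

>>> {"name": "carry_out", "arguments": {"commands": [[[0, -0.004, 0], 0, 0], [[0, -0.004, 0], 0, 0], [[0, -0.004, 0], 0, 0], [[0, -0.004, 0], 0, 0], [[0, -0.004, 0], 0, 0], [[0, -0.004, 0], 0, 0], [[0, -0.004, 0], 0, 0], [[0, -0.004, 0], 0, 0], [[0, -0.004, 0], 0, 0], [[0, -0.004, 0], 0, 0], [[0, -0.004, 0], 0, 0], [[0, -0.004, 0], 0, 0], [[0, -0.003, 0], 0, 0], [[0, -0.003, 0], 0, 0], [[0, -0.003, 0], 0, 0], [[0, -0.002, 0], 0, 0], [[0, 0, 0], 0, 0]]}}

```text
time: 8.6
tool_pos: [0.6137, -0.1136, 0.0327]
tool_rot: [-3.142, 0.0, 0.042]
contact_force: [-0.4, -0.3, 0.3]
opening: 0.0004
grip_force: 0.1
```

Run:
```python
from h import *
s=robot.observe();print(s['time'],s['tool_pos'],s['contact_force'])
a=robot.read_camera('side')['pixels'][150:300,240:380,::-1];b=robot.read_camera('scene')['pixels'][200:350,170:380,::-1]
cv2.imwrite('pics/p2.png',cv2.resize(np.hstack([a,b]),None,fx=2.2,fy=2.2,interpolation=cv2.INTER_CUBIC))
```

```text
8.6 [ 0.61373883 -0.11363888  0.03269876] [-0.40488467 -0.34645885  0.28898118]
```

View pics/p2.png

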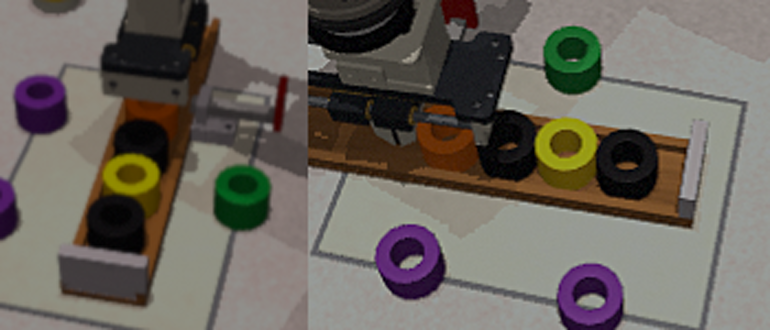

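The train is still together, with a gap of roughly 12-18 mm to the stop. I'll creep on and watch the force.

>>> {"name": "carry_out", "arguments": {"commands": [[[0, -0.003, 0], 0, 0], [[0, -0.003, 0], 0, 0], [[0, -0.002, 0], 0, 0], [[0, -0.002, 0], 0, 0], [[0, 0, 0], 0, 0]]}}

```text
time: 9.32
tool_pos: [0.6133, -0.1036, 0.0327]
tool_rot: [-3.141, 0.0, 0.042]
contact_force: [0.3, -0.0, -0.6]
opening: 0.0003
grip_force: 0.0
```

>>> {"name": "carry_out", "arguments": {"commands": [[[0, -0.0015, 0], 0, 0], [[0, -0.0015, 0], 0, 0], [[0, 0, 0], 0, 0]]}}

```text
time: 9.7
tool_pos: [0.6132, -0.1007, 0.0327]
tool_rot: [-3.142, 0.0, 0.042]
contact_force: [-0.3, 0.3, -0.9]
opening: 0.0006
grip_force: 0.2
```

>>> {"name": "carry_out", "arguments": {"commands": [[[0, -0.0015, 0], 0, 0], [[0, -0.0015, 0], 0, 0], [[0, 0, 0], 0, 0]]}}

```text
time: 10.07
tool_pos: [0.6131, -0.0977, 0.0327]
tool_rot: [-3.142, -0.0, 0.042]
contact_force: [0.1, -0.7, -0.4]
opening: 0.0005
grip_force: 0.2
```

>>> {"name": "carry_out", "arguments": {"commands": [[[0, -0.001, 0], 0, 0], [[0, -0.001, 0], 0, 0], [[0, 0, 0], 0, 0]]}}

```text
time: 10.45
tool_pos: [0.613, -0.0957, 0.0327]
tool_rot: [3.142, 0.0, 0.042]
contact_force: [-0.8, -0.3, 0.2]
opening: 0.0007
grip_force: 0.2
```

>>> {"name": "carry_out", "arguments": {"commands": [[[0, -0.001, 0], 0, 0], [[0, -0.001, 0], 0, 0], [[0, 0, 0], 0, 0]]}}

```text
time: 10.82
tool_pos: [0.613, -0.0937, 0.0327]
tool_rot: [-3.142, -0.0, 0.042]
contact_force: [-0.2, -0.7, -0.2]
opening: 0.0005
grip_force: 0.2
```

Run:
```python
from h import *
s=robot.observe();print(s['time'],s['tool_pos'],s['contact_force'])
a=robot.read_camera('side')['pixels'][150:300,240:380,::-1];b=robot.read_camera('scene')['pixels'][200:350,170:380,::-1]
cv2.imwrite('pics/p3.png',cv2.resize(np.hstack([a,b]),None,fx=2.2,fy=2.2,interpolation=cv2.INTER_CUBIC))
```

```text
10.825 [ 0.61295043 -0.09373808  0.03272582] [-0.16387807 -0.66031706 -0.24869267]
```

View pics/p3.png

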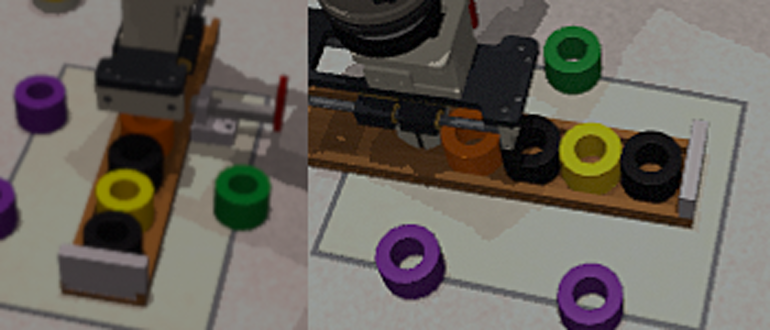

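The gap is now about 3-4 mm.

>>> {"name": "carry_out", "arguments": {"commands": [[[0, -0.001, 0], 0, 0], [[0, -0.001, 0], 0, 0], [[0, 0, 0], 0, 0]]}}

```text
time: 11.3
tool_pos: [0.6128, -0.0918, 0.0327]
tool_rot: [3.142, 0.0, 0.042]
contact_force: [-0.4, -0.1, -0.3]
opening: 0.0009
grip_force: 0.2
```

>>> {"name": "carry_out", "arguments": {"commands": [[[0, -0.001, 0], 0, 0], [[0, 0, 0], 0, 0]]}}

```text
time: 11.55
tool_pos: [0.6128, -0.0908, 0.0327]
tool_rot: [3.142, 0.0, 0.042]
contact_force: [0.7, -0.9, -0.2]
opening: 0.0002
grip_force: 0.3
```

>>> {"name": "carry_out", "arguments": {"commands": [[[0, -0.001, 0], 0, 0], [[0, 0, 0], 0, 0]]}}

```text
time: 11.8
tool_pos: [0.6129, -0.0905, 0.0328]
tool_rot: [3.141, -0.0, 0.042]
contact_force: [-0.7, -4.1, 0.5]
opening: 0.0002
grip_force: 2.4
```

>>> {"name": "carry_out", "arguments": {"commands": [[[0, -0.001, 0], 0, 0], [[0, 0, 0], 0, 0]]}}

```text
time: 12.05
tool_pos: [0.6131, -0.0903, 0.033]
tool_rot: [3.139, -0.001, 0.042]
contact_force: [0.1, -7.8, 0.1]
opening: 0.0004
grip_force: 4.1
```

Contact with the stop: the force rises to 8 N with no further travel, so the row is home. I'll back off, lift and go to the outside of the tab.

>>> {"name": "carry_out", "arguments": {"commands": [[[0, 0.004, 0], 0, 0], [[0, 0.005, 0], 0, 0], [[0, 0, -0.03], 0, 0], [[0, 0, -0.04], 0, 0], [[0, 0, -0.04], 0, 0], [[-0.037, 0, 0], 0, 0], [[-0.037, -0.001, 0], 0, 0], [[-0.037, -0.001, 0], 0, 0], [[-0.037, -0.001, 0], 0, 0], [[0, 0, 0], 0, 0], [[0, 0, 0], 0, 0]]}}

```text
time: 13.42
tool_pos: [0.4661, -0.1012, 0.1431]
tool_rot: [3.141, -0.002, 0.042]
contact_force: [1.0, -0.1, -0.5]
opening: 0.0005
grip_force: 0.0
```

Run:
```python
from h import *
s=robot.observe();print(s['time'],s['tool_pos'])
A=robot.read_camera('side');B=robot.read_camera('scene')
u=[max(robot.tip_of(c,'bolt_tab'),key=lambda t:t['p'])['at'] for c in (A,B)]
print(u,tri([ray(A,u[0]),ray(B,u[1])]).round(4))
a=A['pixels'][150:300,240:400,::-1];b=B['pixels'][180:330,170:370,::-1]
cv2.imwrite('pics/p4.png',cv2.resize(np.hstack([a,b]),None,fx=2.2,fy=2.2,interpolation=cv2.INTER_CUBIC))
```

```text
13.425 [ 0.4660865  -0.10120028  0.14312227]
[[369.6, 194.8], [238.4, 201.7]] [ 0.4963 -0.0962  0.0455]
```

View pics/p4.png

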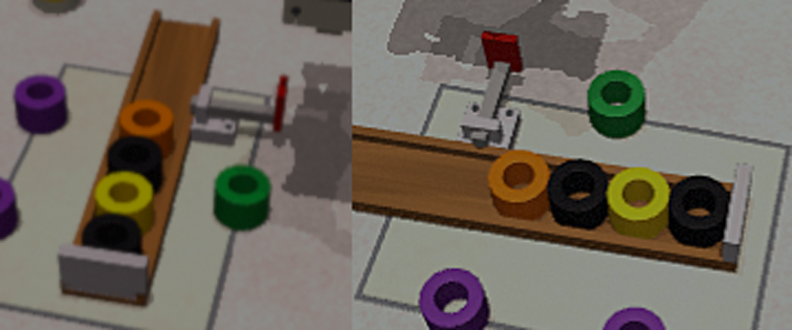

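The row is home and together. Next I descend outside the tab and push it along +x.

>>> {"name": "carry_out", "arguments": {"commands": [[[0, -0.002, 0.04], 0, 0], [[0, 0, 0.03], 0, 0], [[0, 0, 0.02], 0, 0], [[0, 0, 0], 0, 0], [[0, 0, 0], 0, 0], [[0.005, 0, 0], 0, 0], [[0.005, 0, 0], 0, 0], [[0.004, 0, 0], 0, 0], [[0.004, 0, 0], 0, 0], [[0.004, 0, 0], 0, 0], [[0.004, 0, 0], 0, 0], [[0.004, 0, 0], 0, 0], [[0.004, 0, 0], 0, 0], [[0.004, 0, 0], 0, 0], [[0.004, 0, 0], 0, 0]]}}

```text
time: 15.5
tool_pos: [0.5072, -0.0973, 0.0526]
tool_rot: [3.141, 0.0, 0.042]
contact_force: [-1.5, -1.4, -0.1]
opening: 0.0005
grip_force: 0.8
```

>>> {"name": "carry_out", "arguments": {"commands": [[[0.004, 0, 0], 0, 0], [[0.004, 0, 0], 0, 0], [[0.004, 0, 0], 0, 0], [[0.004, 0, 0], 0, 0], [[0.004, 0, 0], 0, 0], [[0.004, 0, 0], 0, 0], [[0.003, 0, 0], 0, 0], [[0.003, 0, 0], 0, 0], [[0, 0, 0], 0, 0]]}}

```text
time: 16.62
tool_pos: [0.5374, -0.0959, 0.0528]
tool_rot: [3.142, -0.001, 0.042]
contact_force: [0.5, -0.1, -0.0]
opening: 0.0004
grip_force: 0.0
```

>>> {"name": "carry_out", "arguments": {"commands": [[[0.003, 0, 0], 0, 0], [[0.003, 0, 0], 0, 0], [[0.002, 0, 0], 0, 0], [[0.002, 0, 0], 0, 0], [[0, 0, 0], 0, 0]]}}

```text
time: 17.25
tool_pos: [0.5446, -0.0956, 0.0527]
tool_rot: [-3.141, 0.006, 0.042]
contact_force: [-10.3, -2.6, 8.0]
opening: 0.0002
grip_force: 5.6
```

>>> {"name": "carry_out", "arguments": {"commands": [[[0.002, 0, 0], 0, 0], [[0, 0, 0], 0, 0]]}}

```text
time: 17.5
tool_pos: [0.5447, -0.0956, 0.0527]
tool_rot: [-3.141, 0.01, 0.042]
contact_force: [-18.6, -3.5, 13.2]
opening: 0.0003
grip_force: 9.2
```

>>> {"name": "carry_out", "arguments": {"commands": [[[0.002, 0, 0], 0, 0], [[0, 0, 0], 0, 0]]}}

```text
time: 17.75
tool_pos: [0.5448, -0.0956, 0.0527]
tool_rot: [-3.14, 0.014, 0.042]
contact_force: [-25.2, -4.2, 19.0]
opening: -0.0001
grip_force: 12.9
```

The tab has come to a hard stop. I'll back off and check the bolt.

>>> {"name": "carry_out", "arguments": {"commands": [[[-0.008, 0, 0], 0, 0], [[-0.02, 0, 0], 0, 0], [[-0.03, 0, -0.02], 0, 0], [[-0.03, 0, -0.05], 0, 0], [[0, 0, -0.05], 0, 0], [[0, 0, 0], 0, 0]]}}

```text
time: 18.5
tool_pos: [0.4656, -0.1, 0.1767]
tool_rot: [3.138, -0.009, 0.042]
contact_force: [-0.0, 0.0, -0.1]
opening: 0.0005
grip_force: 0.0
```

Run:
```python
from h import *
s=robot.observe();print(s['time'],s['tool_pos'])
A=robot.read_camera('side');B=robot.read_camera('scene')
u=[max(robot.tip_of(c,'bolt_tab'),key=lambda t:t['p'])['at'] for c in (A,B)]
print(u,tri([ray(A,u[0]),ray(B,u[1])]).round(4))
a=A['pixels'][160:280,260:390,::-1];b=B['pixels'][195:315,200:330,::-1]
cv2.imwrite('pics/p5.png',cv2.resize(np.hstack([a,b]),None,fx=3,fy=3,interpolation=cv2.INTER_CUBIC))
```

```text
18.5 [ 0.46558633 -0.1000129   0.17665618]
[[339.4, 191.8], [230.9, 226.3]] [ 0.5553 -0.0911  0.0474]
```

View pics/p5.png

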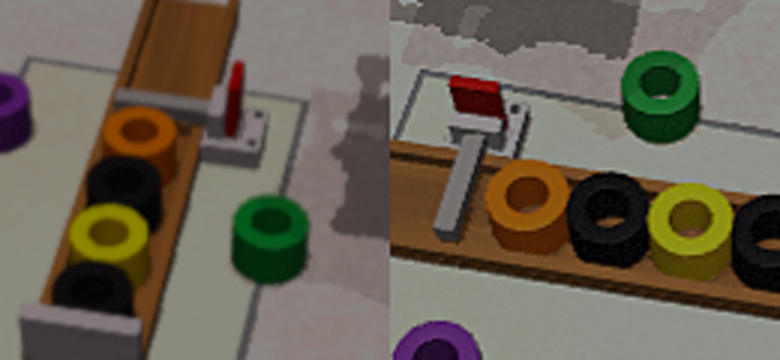

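Run:
```python
from h import *
A=robot.read_camera('side');B=robot.read_camera('scene')
o=np.array([.6122,-.064,0]);Q=R.from_euler('z',.042).as_matrix()
f=lambda p:(Q.T@(p-o)).round(4)
print('tip scene',f(atz(B,(218,272),.033)),'side',f(atz(A,(299,192),.033)))
print('guide top near tab scene',f(atz(B,(222,233.5),.039)))
r=[]
for c,(x0,y0,x1,y1) in((A,(325,170,350,210)),(B,(210,210,245,245))):
  h=cv2.cvtColor(c['pixels'],cv2.COLOR_RGB2HSV);m=cv2.inRange(h,(0,150,60),(5,255,255))|cv2.inRange(h,(174,150,60),(180,255,255))
  ys,xs=np.nonzero(m[y0:y1,x0:x1]);print(xs.min()+x0,xs.max()+x0,ys.min()+y0,ys.max()+y0)
  r.append(ray(c,(xs.mean()+x0,ys.mean()+y0)))
print('tab blob',f(tri(r)))
for k in ('bottle','loupe','dispenser'):
  print(k,[atz(c,t['at'],0).round(3) for c in(A,B) for t in robot.tip_of(c,k)[:1]])
```

```text
tip scene [ 0.0299 -0.0258  0.033 ] side [ 0.0242 -0.0261  0.033 ]
guide top near tab scene [-0.0446 -0.0384  0.039 ]
335 340 181 204
220 237 220 234
tab blob [-0.0548 -0.0267  0.0576]
bottle [array([ 0.758, -0.256,  0.   ])]
loupe [array([0.745, 0.23 , 0.   ]), array([0.745, 0.227, 0.   ])]
dispenser [array([0.42 , 0.307, 0.   ]), array([0.416, 0.301, 0.   ])]
```

```bash
python3 -c "
from cell import robot
print(robot.hand_in())"
```

```text
the job is handed in; nothing more can be done
None
```

I pushed the row of four cores home against the end stop by the orange core alone, then slid the bolt in until it hit a hard stop across the channel; the bottle, loupe and dispenser still measure where they stood, and the job is handed in with no verdict returned.

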